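# Turn the cam to its low point, then slide the loaf tin home

### The arm

A 6-joint arm with a two-finger parallel gripper is mounted at the origin on the work surface. World frame = base frame: x ahead of the robot, y to its left, z up, the work surface at z = 0. Lengths are in m, angles in rad, forces in N, time in s.
With the tool pointing down it reaches from about 0.375 to 0.975 m from the base axis. Payload 3.8 kg.
Tool frame: the origin (TCP) lies on the centre line of the jaws, within the pads' length; the fingertips stand 25 mm ahead of it and the grasp point (between the pads) lies 6 mm ahead of it; z points along the fingers, y is the line along which they close (so a half turn about z gives the same grasp; the last joint's range is limited). The gripper opens to 85 mm and grips with 20 to 120 N. Pads are 22 mm wide; open, the fingers measure 114 mm over their backs; the gripper's body (76 mm by 85 mm) begins 54 mm behind the grasp point. The pads swing forward as they close: fully open they stand 13 mm farther back than shut.
Start: joints at [-1.188, 0.264, 1.604, -0, 1.274, -0.037], TCP at [0.275, -0.616, 0.256] pointing down, gripper open.
Joint ranges: [-2.63, 2.63], [-0.94, 2.18], [0.31, 2.57], [-1.31, 4.45], [0, 2.66], [-2.55, 2.55]. Speed limits (rad/s): [2.57, 2.57, 3.14, 3.14, 3.14, 3.14].

### API

Orientations are given as a rotation vector (axis times angle).
In Python, from workcell import bot gives the robot as it stands. The module is installed in compiled form; this text tells all that it offers.
- The arm moves only by the tool play_rows, never from a script. Its argument "commands" is a list that holds one entry, the list of rows, each a list of 7 numbers: the shift along the tool's x, y, z as a fraction of full scale, then the turn, a rotation vector about the tool's x, y, z as a fraction of full scale, then the closure, from -1 (fully open) to 1 (shut). A call has 1 to 8 rows; each row is the pose to reach, as a shift and turn from the pose commanded when the call began, along the tool's axes at that moment, turning the shorter way round; what a row does not reach only later rows make up. Full scale, the value 1, is 60 cm for a shift and 180 degrees for a turn. A row lasts 1/10 s, in which the tool goes at most 50 mm and 8.59 degrees, less where a joint would pass 70% of its speed; a pose out of reach is approached as far as the arm can. A call with a number of a shift or a turn outside -1 to 1 is refused whole. A call with a gripper value outside its range is refused whole. The fingers move at their own pace and stop on an object; "force" is the grip in N (left out, the last holds). Time passes only in rows, so rows that repeat a pose let the fingers close. It gives the time, the measured TCP pose, the force, the opening and the grip force at its end, in the units of the state.
- bot.read_state(): the state, without advancing time (a new reading comes with each control period).
- bot.read_camera(name): name is "scene" or "top"; returns the picture (400x640x3 uint8, blue, green, red); there is no depth.
- bot.camera_params(name): a dict with "fov_y" (degrees; the focal length in pixels is half the picture's height over the tangent of half this angle, whatever the lens; pixels are square), "cx", "cy" (the principal point, pixels), "rvec" (rotation vector, rad) and "tvec" (3), from world to camera coordinates, as OpenCV has them. Camera axes: x right, y down, z forward; pixel columns grow to the right and rows downward; lengths in m; the calibration is good to about 2 mm. A picture is of the moment at which its call begins. camera_params takes no time and is no camera call.
- bot.finish_job(): hands the job in; it is judged then, once.
The state is a dict: "time": time; "q": joint angles; "joint_vel": joint speeds; "joint_torque": joint torques, N m; "tool_pos": TCP position; "tcp_rot": TCP orientation; "wrist_force": force on the tool from outside, world axes, zero at the start; "torque": the same for the moment, N m; "width": opening from 0.0 (shut) to 1.0 (fully open); "grip_force": force on a finger pad.
Only numpy, scipy, OpenCV 4.12 (cv2) and the standard library are available. Lean on these libraries where they do the work, as an engineer would, in place of code of your own. Each camera call takes 0.05 s, during which the arm holds its last target. There are 200 camera calls.

### The job

The tin clamp on the bakery bench is locked by its round cam plate. Push the cam's pin round with the fingertips until the cam's notch (its low point) squarely faces the nose of the slide, then push the slide's upright plate forward until the slide is fully home and the loaf tin in front of it stands at the end stop. Do not touch or lift the loaf tin itself, leave the spare tin, bottle and brush where they are, and finish clear of everything.

Things in the scene. Friction and masses are not known exactly. Their poses are not given: they have to be found in the camera images.
- clamp: Fixed tin clamp: white base plate 305 x 320 x 12 mm. Origin on the bench under it: plate x -155 to 150, y -145 to 175 mm. Its x axis is the slide's forward direction (within 0.4 rad of straight away from the robot), z up. Tin lane on the right, centre line y = -70 mm, guides 83 mm apart and 30 mm high; end stop 56 mm high, face at x = 118.5 mm. Cam on the left, axis at x = -20, y = 85 mm.
- cam (a joint): Cam angle, rad, growing anticlockwise from above; stops at -0.9 and 7.18. 0 or 2 pi: the notch squarely faces the slide's nose, pin on the clamp's +x side of the axis; the value is the pin's direction from the axis, measured from the clamp's x axis. Starts at 1.1 to 5.18. No spring, stays where left, turns either way. The nose enters fully only within about 0.3 rad of the low point.
- cam_axis (a point): Point on the cam's axis at its plate's upper face, 26 mm above the bench. The cam is a steel disc of 62 mm radius, 15 to 26 mm above the bench, with a 64 degree wedge-shaped notch, its low point, cut in to a hub of 18 mm radius (hub top 35 mm above the bench).
- cam_pin (a point): Centre of the top of the cam's pin, an upright black cylinder 14 mm in diameter on the side opposite the notch, 44 mm from the axis, 26 to 79 mm above the bench. About 2 to 4 N sideways turns the cam. Apart from pin and hub nothing on or around the cam is higher than 26 mm above the bench.
- slide (a joint): Travel in m along the clamp's +x: 0 fully back (start), 0.042 fully home at its own stop. No spring; about 3 N moves it, 6 N with the tin. Its low side arm, behind the push plate, carries a round nose 14 mm in diameter on the clamp's -x side of the cam, at first 3 mm clear of the rim, so the cam blocks it unless the notch faces it.
- push_face (a point): Centre of the top edge of the rear face of the slide's upright push plate, a steel plate 70 mm wide (across the lane), 10 mm thick, its top 95 mm above the bench. The rear face looks to the clamp's -x; push it towards +x anywhere between 40 and 90 mm above the bench. Behind it is only the low part of the slide, no higher than 26 mm above the bench.
- loaf_tin: Loose dark steel loaf tin, 150 (its x, along the lane) x 76 x 52 mm, with a loaf in it (62 mm high over all, about 0.55 kg), on the base plate in the lane, 2 to 12 mm in front of the push plate at the start. Origin at the centre of its underside. With the slide home its origin is about 42 mm along the clamp's x, its front 1 to 2 mm from the end stop.
- spare_tin: Bystander: an empty loaf tin of the same size, loose on the bench to the right of the clamp. Origin at the centre of its underside.
- oil_bottle: Bystander: a bottle, 60 mm in diameter, 140 mm high, loose on the bench to the left of the clamp's near end. Origin at the centre of its underside.
- pastry_brush: Bystander: a brush about 180 mm long, lying on the bench to the left of the clamp, farther from the robot than the bottle.
There are look-alikes about, which are no part of the job. Leave any pink or turquoise look-alike of the loaf_tin alone.

How it is judged:
On the way, in this order (a step that is already met when the one before it is completed fails the run):
1. the cam is at its low point (within 0.35 rad) while the slide is still back (less than 12 mm forward) (value of joint slide below 0.012 m and (value of joint cam between -0.35 and 0.35 rad or value of joint cam between 5.933 and 6.633 rad)), for 0.2 s.
2. the slide is pushed home (value of joint slide above 0.037 m), for 0.2 s.
At the end, for the whole second after the job is handed in: The slide is home (at least 37 of its 42 mm), the cam is still at its low point (within 0.4 rad), and the loaf tin stands level at rest on the base plate in the lane, within about 8 mm of the end stop (value of joint slide above 0.037 m and velocity of joint slide below 0.01 m/s and (value of joint cam between -0.4 and 0.4 rad or value of joint cam between 5.883 and 6.683 rad) and x of loaf_tin in the frame of clamp between 0.036 and 0.05 m and y of loaf_tin in the frame of clamp between -0.08 and -0.06 m and z of loaf_tin in the frame of clamp below 0.018 m and angle between loaf_tin's own z axis and vertical below 0.1 rad and linear speed of loaf_tin below 0.02 m/s); the robot touches nothing.
It fails at once if the robot touches the loaf tin (over 1 N) (contact force between any of the fingers, the arm and loaf_tin above 1 N).
It fails at once if the loaf tin is lifted 15 mm or tipped (z of loaf_tin in the frame of clamp above 0.027 m or angle between loaf_tin's own z axis and vertical above 0.3 rad).
It fails at once if the spare tin, bottle or brush is moved by more than 30 mm, or the bottle tipped (distance of any of spare_tin, oil_bottle, pastry_brush from where it was at the start of the episode above 0.03 m or angle between oil_bottle's own z axis and vertical above 0.4 rad).
It also fails if it takes over 51 s, if anything falls off the work surface, if the arm or the gripper's body presses on something with over 40 N, if the wrist force passes 120 N, or if a joint passes its speed limit or range.

## Working session

There is one attempt and no reset: what is moved stays moved. The work goes in short steps, Python scripts to look and compute and a tool call to move; the robot and the scene stay as the last step left them, time stands still between calls to the robot, and variables do not carry over. Pictures are saved under pics/ and viewed, at most 10 in all, crops included, and the job is handed in when it is done.

Besides the shell and the picture viewer there is one more tool, called after "Emit:" as a command line: name --argument value ..., lists and objects as JSON in quotes. play_rows: Moves the arm, as the interface text tells. Its arguments: {"type":"object","properties":{"commands":{"type":"array"},"force":{"type":"number"}},"required":["commands"]}

```bash
mkdir -p pics
cat > h.py <<'E'
import numpy as np, cv2
from workcell import bot
from scipy.spatial.transform import Rotation as R
def cam(n):
    p=bot.camera_params(n); f=200/np.tan(np.radians(p['fov_y'])/2)
    K=np.array([[f,0,p['cx']],[0,f,p['cy']],[0,0,1.]])
    return K,np.array(p['rvec'],float),np.array(p['tvec'],float)
def ray(n,u,v,z):
    K,r,t=cam(n); M=R.from_rotvec(r).as_matrix(); c=-M.T@t
    d=M.T@np.linalg.solve(K,[u,v,1]); return c+d*(z-c[2])/d[2]
def proj(n,P):
    K,r,t=cam(n); return cv2.projectPoints(np.array(P,float).reshape(-1,3),r,t,K,None)[0][:,0]
E
python3 - <<'E'
from h import *
for n in ('top','scene'):
    im=bot.read_camera(n); cv2.imwrite(f'pics/{n}0.png',im)
    print(n,bot.camera_params(n))
a=[cv2.imread(f'pics/{n}0.png') for n in('top','scene')]
print(bot.read_state())
E
```

```text
top {'fov_y': 57.15753922441101, 'cx': 320.16684529597086, 'cy': 194.89621946901119, 'rvec': array([ 2.0445785 , -2.1868379 ,  0.22022974]), 'tvec': array([0.02650838, 0.52187145, 0.99514447])}
scene {'fov_y': 54.611371375542056, 'cx': 315.5714241303204, 'cy': 205.86961028608812, 'rvec': array([ 1.93870302,  1.71449456, -0.58194313]), 'tvec': array([-0.05780839, -0.36806939,  1.40346647])}
{'time': 0.1, 'q': array([-1.18787695e+00,  2.64674575e-01,  1.60526536e+00, -1.81472602e-05,
        1.27371284e+00, -3.69326992e-02]), 'joint_vel': array([-0.00083187,  0.00105238, -0.00312071,  0.00051887, -0.0004734 ,
       -0.00074741]), 'joint_torque': array([ 2.79432570e-04, -5.16709685e+01, -3.68588483e+01, -1.21987813e-05,
        6.29872695e-03, -7.81984568e-06]), 'tool_pos': array([ 0.27488597, -0.61580636,  0.25507359]), 'tcp_rot': array([-3.07063947e+00, -6.54254730e-01,  5.83488231e-04]), 'wrist_force': array([ 0.21229736, -0.8801107 ,  0.72708081]), 'torque': array([0.04434064, 0.03186246, 0.03965782]), 'grip_force': 0.0, 'width': 1.0020361623637108}
```

View pics/top0.png

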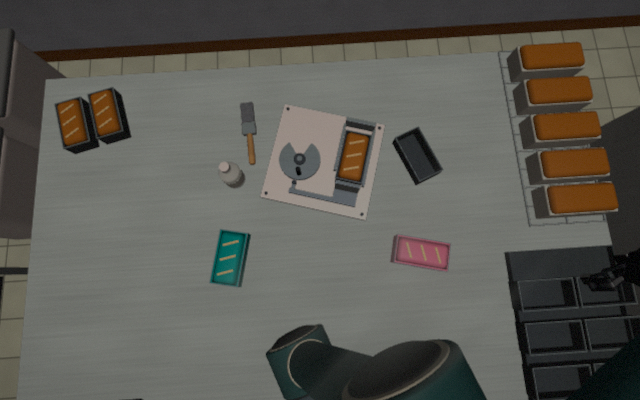

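View pics/scene0.png

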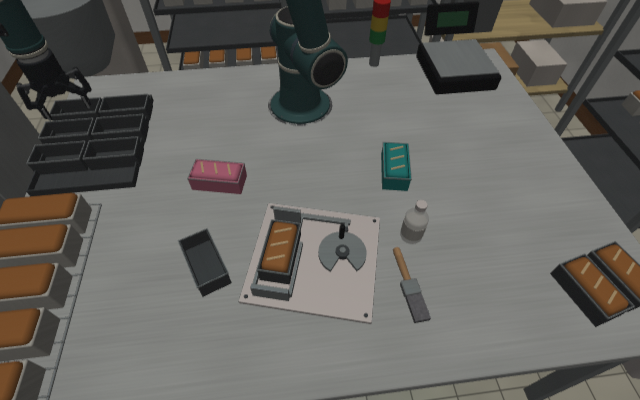

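The top view shows the clamp's white plate, with corners near (285,105), (382,124), (364,218) and (262,197). The cam is at (299,159) with its notch facing away from the robot and its pin near (298,171). The tin in the lane is at (352,152), and the push plate is around (347,183).

Look-alikes for the loaf tin: turquoise (230,258), pink (421,252), the spare empty tin (417,155), two tins at upper left (73,124) and (109,115), and the rack tins on the right. The tin I want is the one in the clamp lane.

Run:
```python
import cv2
a=cv2.imread('pics/top0.png')[95:225,215:390]; cv2.imwrite('pics/topc.png',cv2.resize(a,None,fx=4.5,fy=4.5,interpolation=cv2.INTER_CUBIC))
a=cv2.imread('pics/scene0.png')[195:325,235:410]; cv2.imwrite('pics/scenec.png',cv2.resize(a,None,fx=4.5,fy=4.5,interpolation=cv2.INTER_CUBIC))
```

```text
(no output)
```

View pics/topc.png

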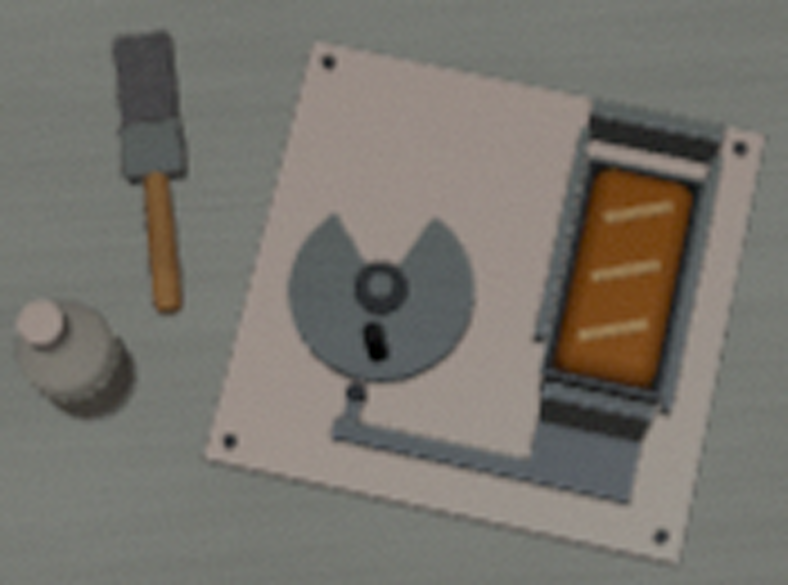

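View pics/scenec.png

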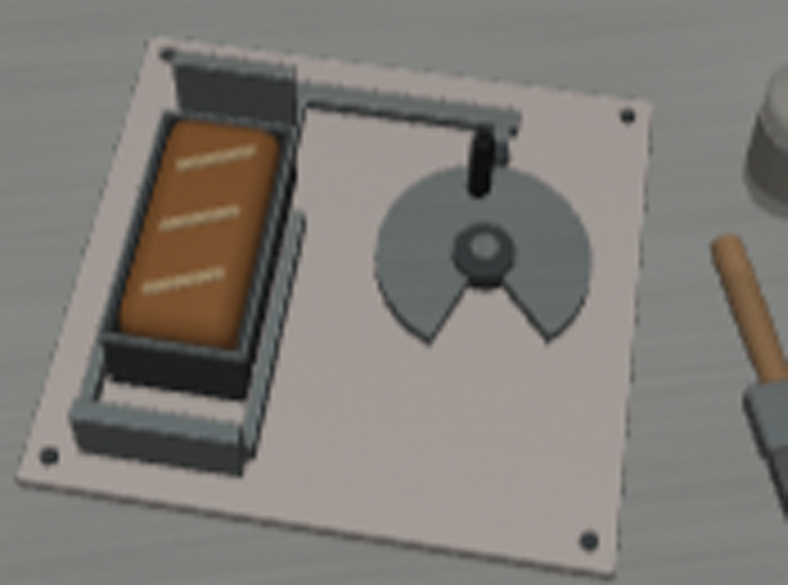

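The close crops confirm it. In top-crop pixels, the cam hub is at (381,288), the notch points up, and the pin is a black streak from (376,330) to (377,357). The slide's nose is at (356,393), and the tin is in the lane in front of the push plate, whose top edge is near y 405. I'll fit the clamp pose from the plate corners and the cam angle from the pin.

```bash
cat >> h.py <<'E'
from scipy.optimize import least_squares
def px(n,c): return np.array(c)/4.5+(np.array([215,95]) if n=='top' else np.array([235,195]))-0.4
C=np.array([[150,175,12],[150,-145,12],[-155,-145,12],[-155,175,12],[-20,85,35]])/1e3
def W(P,a):
    P=np.atleast_2d(P); c,s=np.cos(a[2]),np.sin(a[2])
    return np.c_[a[0]+c*P[:,0]-s*P[:,1],a[1]+s*P[:,0]+c*P[:,1],P[:,2]]
E
python3 - <<'E'
from h import *
T=[(315,43),(764,137),(680,562),(207,458),(381,285)]
S=[(615,574),(18,483),(151,38),(651,101),(485,246)]
def f(a): return np.r_[proj('top',W(C,a))-px('top',T),proj('scene',W(C,a))-px('scene',S)].ravel()
s=least_squares(f,[.7,0,0]); a=s.x; print(a,s.fun.reshape(-1,2).round(1).tolist())
np.save('a.npy',a)
for th in (2.9,3.1,3.3,3.5):
    p=[[-.02+.044*np.cos(th),.085+.044*np.sin(th),z] for z in(.026,.079)]
    for n,o in(('top',(215,95)),('scene',(235,195))): print(th,n,((proj(n,W(p,a))-o+.4)*4.5).round().tolist())
pf=W([[-.02,.085,.026],[-.079,-.07,0]],a);print(pf)
# push plate top-edge in top crop: candidates at x
for x in(-.12,-.11,-.1,-.09,-.08):
    print(x,[((proj(n,W([[x,-.035,.095],[x,-.105,.095]],a))-o+.4)*4.5).round().tolist() for n,o in(('top',(215,95)),('scene',(235,195)))])
for n in('top','scene'):
    K,r,t=cam(n);print(n,-R.from_rotvec(r).as_matrix().T@t)
E
```

```text
[ 0.63754902 -0.0406642  -0.28339159] [[-1.0, -0.8], [-0.1, -1.1], [-0.2, 0.1], [-1.0, 0.3], [-0.3, 0.0], [-0.0, -0.0], [-1.0, -0.6], [-0.7, -0.6], [-0.1, -0.1], [-0.5, 0.0]]
2.9 top [[350.0, 347.0], [344.0, 324.0]]
2.9 scene [[508.0, 195.0], [515.0, 143.0]]
3.1 top [[363.0, 351.0], [357.0, 329.0]]
3.1 scene [[494.0, 191.0], [500.0, 140.0]]
3.3 top [[376.0, 353.0], [371.0, 331.0]]
3.3 scene [[479.0, 190.0], [484.0, 138.0]]
3.5 top [[389.0, 352.0], [385.0, 331.0]]
3.5 scene [[464.0, 191.0], [469.0, 139.0]]
[[ 0.64211392  0.04653764  0.026     ]
 [ 0.54212718 -0.08578261  0.        ]]
-0.12 [[[529.0, 450.0], [642.0, 474.0]], [[304.0, 18.0], [187.0, 3.0]]]
-0.11 [[[532.0, 434.0], [645.0, 458.0]], [[301.0, 31.0], [183.0, 16.0]]]
-0.1 [[[535.0, 419.0], [648.0, 443.0]], [[298.0, 45.0], [179.0, 29.0]]]
-0.09 [[[539.0, 403.0], [651.0, 427.0]], [[295.0, 58.0], [175.0, 43.0]]]
-0.08 [[[542.0, 388.0], [654.0, 411.0]], [[291.0, 72.0], [171.0, 56.0]]]
top [0.31185559 0.00344849 1.07986074]
scene [ 1.14624598 -0.08514117  0.88735908]
```

The pin angle is about 3.32 rad in both views, and the rear face of the push plate is at clamp x ≈ -86 mm, which is consistent with the tin and stop sizes. I'll push anticlockwise with the fingers shut, and set the tool y axis along the clamp x axis.

```bash
cat >> h.py <<'E'
def plan(wps,prev=None):
    """wps: clamp x,y (m), world tcp z; yaw tool y || clamp x"""
    a=np.load('a.npy'); s=bot.read_state(); Rt=R.from_rotvec(s['tcp_rot'])
    y=a[2]+np.pi/2
    G=R.from_matrix(np.c_[[np.cos(y),np.sin(y),0],[np.sin(y),-np.cos(y),0],[0,0,-1]])
    tr=(Rt.inv()*G).as_rotvec()/np.pi
    c,si=np.cos(a[2]),np.sin(a[2]); d=s['tool_pos'][:2]-a[:2]
    print('t',s['time'],'clamp tcp',(c*d[0]+si*d[1]).round(4),(-si*d[0]+c*d[1]).round(4),s['tool_pos'][2].round(4),'F',s['wrist_force'].round(1),'q',s['q'].round(2),'w',s['width'])
    for w in wps:
        p=Rt.inv().apply(W([w],a)[0]-s['tool_pos'])/.6
        print(p.round(4).tolist()+tr.round(4).tolist())
def circ(th,r=.044): return [-.02+r*np.cos(th),.085+r*np.sin(th)]
E
python3 - <<'E'
from h import *
a=np.load('a.npy')
def inv(P): d=P[:2]-a[:2];c,s=np.cos(a[2]),np.sin(a[2]);return (c*d[0]+s*d[1]).round(3),(-s*d[0]+c*d[1]).round(3)
print('bottle',inv(ray('top',*px('top',(42,322)),.14)),inv(ray('top',*px('top',(90,375)),.0)))
plan([[-.065,.11,.2]])
E
```

```text
bottle (np.float64(-0.116), np.float64(0.261)) (np.float64(-0.113), np.float64(0.266))
t 0.1 clamp tcp -0.1874 -0.6536 0.2551 F [ 0.2 -0.9  0.7] q [-1.19  0.26  1.61 -0.    1.27 -0.04] w 1.0020361623637108
[0.9786, -0.8386, 0.0936, -0.0006, -0.0003, -0.2761]
```

Emit:
play_rows --commands '[[[0.9786, -0.8386, 0.0936, 0, 0, -0.276, 1], [0.9786, -0.8386, 0.0936, 0, 0, -0.276, 1], [0.9786, -0.8386, 0.0936, 0, 0, -0.276, 1], [0.9786, -0.8386, 0.0936, 0, 0, -0.276, 1], [0.9786, -0.8386, 0.0936, 0, 0, -0.276, 1], [0.9786, -0.8386, 0.0936, 0, 0, -0.276, 1], [0.9786, -0.8386, 0.0936, 0, 0, -0.276, 1], [0.9786, -0.8386, 0.0936, 0, 0, -0.276, 1]]]' --force 20

```text
time: 0.9
tool_pos: [0.4461, -0.2538, 0.2269]
tcp_rot: [-2.513, -1.884, -0.0]
wrist_force: [0.1, 0.6, 0.6]
width: 0.0
grip_force: 0.0
```

```bash
python3 -c "
from h import *
plan([[-.065,.11,.2]])"
```

```text
t 0.9 clamp tcp -0.1242 -0.2582 0.2269 F [0.1 0.6 0.6] q [-0.57 -0.02  1.98  0.    1.19 -0.28] w 0.00029806958826055554
[0.6137, 0.0981, 0.0449, -0.0001, -0.0, -0.0003]
```

Emit:
play_rows --commands '[[[0.614, 0.098, 0.045, 0, 0, 0, 1], [0.614, 0.098, 0.045, 0, 0, 0, 1], [0.614, 0.098, 0.045, 0, 0, 0, 1], [0.614, 0.098, 0.045, 0, 0, 0, 1], [0.614, 0.098, 0.045, 0, 0, 0, 1], [0.614, 0.098, 0.045, 0, 0, 0, 1], [0.614, 0.098, 0.045, 0, 0, 0, 1], [0.614, 0.098, 0.045, 0, 0, 0, 1]]]'

```text
time: 1.7
tool_pos: [0.6063, 0.0851, 0.1994]
tcp_rot: [-2.51, -1.888, -0.0]
wrist_force: [0.3, -0.2, -0.1]
width: 0.0
grip_force: 0.0
```

```bash
python3 -c "
from h import *
plan([[-.065,.11,.2],[-.065,.11,.072]])"
```

```text
t 1.7 clamp tcp -0.0652 0.112 0.1994 F [ 0.3 -0.2 -0.1] q [0.1  0.19 1.8  0.   1.15 0.38] w 0.0002296411527684109
[-0.0034, 0.0003, -0.001, -0.0002, -0.0003, 0.0007]
[-0.0036, 0.0005, 0.2124, -0.0002, -0.0003, 0.0007]
```

Emit:
play_rows --commands '[[[-0.0036, 0.0005, 0.07, 0, 0, 0, 1], [-0.0036, 0.0005, 0.14, 0, 0, 0, 1], [-0.0036, 0.0005, 0.2124, 0, 0, 0, 1], [-0.0036, 0.0005, 0.2124, 0, 0, 0, 1], [-0.0036, 0.0005, 0.2124, 0, 0, 0, 1]]]'

```text
time: 2.2
tool_pos: [0.6043, 0.0791, 0.072]
tcp_rot: [-2.512, -1.884, 0.004]
wrist_force: [-0.1, 0.5, 1.5]
width: -0.004
grip_force: 0.0
```

```bash
cat >> h.py <<'E'
def fing(ph,hx=.0145,hy=.011,rp=.007):
    t=np.array([-np.sin(ph),np.cos(ph)])
    for d in np.arange(.03,0,-.0002):
        q=np.abs(d*t); e=np.maximum(q-[hx,hy],0)
        if np.hypot(*e)<=rp: break
    return (np.array(circ(ph))-d*t).tolist()
E
python3 - <<'E'
from h import *
plan([fing(p)+[.072] for p in np.arange(3.25,6.3,.2)])
E
```

```text
t 2.2 clamp tcp -0.0655 0.1057 0.072 F [-0.1  0.5  1.5] q [0.09 0.32 1.9  0.   0.92 0.37] w -0.00351121399582009
[-0.0126, -0.0004, 0.0001, -0.0009, 0.0003, -0.0002]
[-0.0268, -0.0036, 0.0001, -0.0009, 0.0003, -0.0002]
[-0.0401, -0.005, 0.0001, -0.0009, 0.0003, -0.0002]
[-0.0523, -0.0055, 0.0001, -0.0009, 0.0003, -0.0002]
[-0.0666, -0.0022, 0.0001, -0.0009, 0.0003, -0.0002]
[-0.0822, 0.0073, 0.0001, -0.0009, 0.0003, -0.0002]
[-0.0957, 0.0211, 0.0001, -0.0009, 0.0003, -0.0002]
[-0.1054, 0.0356, 0.0001, -0.0009, 0.0003, -0.0002]
[-0.112, 0.0502, 0.0, -0.0009, 0.0003, -0.0002]
[-0.1161, 0.0646, -0.0, -0.0009, 0.0003, -0.0002]
[-0.1184, 0.0782, -0.0, -0.0009, 0.0003, -0.0002]
[-0.1165, 0.0945, -0.0001, -0.0009, 0.0003, -0.0002]
[-0.1076, 0.113, -0.0002, -0.0009, 0.0003, -0.0002]
[-0.0951, 0.1285, -0.0002, -0.0009, 0.0003, -0.0002]
[-0.0812, 0.1401, -0.0003, -0.0009, 0.0003, -0.0002]
[-0.0668, 0.1481, -0.0003, -0.0009, 0.0003, -0.0002]
```

Emit:
play_rows --commands '[[[-0.0126, -0.0004, 0, 0, 0, 0, 1], [-0.0268, -0.0036, 0, 0, 0, 0, 1], [-0.0401, -0.005, 0, 0, 0, 0, 1], [-0.0523, -0.0055, 0, 0, 0, 0, 1], [-0.0666, -0.0022, 0, 0, 0, 0, 1], [-0.0822, 0.0073, 0, 0, 0, 0, 1], [-0.0957, 0.0211, 0, 0, 0, 0, 1], [-0.0957, 0.0211, 0, 0, 0, 0, 1]]]'

```text
time: 3.0
tool_pos: [0.604, 0.0199, 0.076]
tcp_rot: [2.511, 1.882, 0.008]
wrist_force: [-0.5, -0.1, 0.9]
width: 0.001
grip_force: 0.0
```

Run:
```python
from h import *
plan([fing(p)+[.072] for p in np.arange(4.45,6.3,.2)])
im=bot.read_camera('scene'); cv2.imwrite('pics/s1.png',cv2.resize(im[130:330,200:440],None,fx=3,fy=3,interpolation=cv2.INTER_CUBIC))
```

```text
t 3.0 clamp tcp -0.0492 0.0488 0.076 F [-0.5 -0.1  0.9] q [-0.01  0.3   1.92  0.    0.92  0.28] w 0.0009931535683279575
[-0.0009, -0.0062, 0.0066, 0.0018, -0.0007, -0.0004]
[-0.0106, 0.0084, 0.0066, 0.0018, -0.0007, -0.0004]
[-0.0172, 0.023, 0.0067, 0.0018, -0.0007, -0.0004]
[-0.0213, 0.0373, 0.0068, 0.0018, -0.0007, -0.0004]
[-0.0236, 0.0509, 0.0068, 0.0018, -0.0007, -0.0004]
[-0.0217, 0.0673, 0.0069, 0.0018, -0.0007, -0.0004]
[-0.0128, 0.0858, 0.0071, 0.0018, -0.0007, -0.0004]
[-0.0003, 0.1013, 0.0072, 0.0018, -0.0007, -0.0004]
[0.0137, 0.1128, 0.0073, 0.0018, -0.0007, -0.0004]
[0.028, 0.1208, 0.0073, 0.0018, -0.0007, -0.0004]
```

View pics/s1.png

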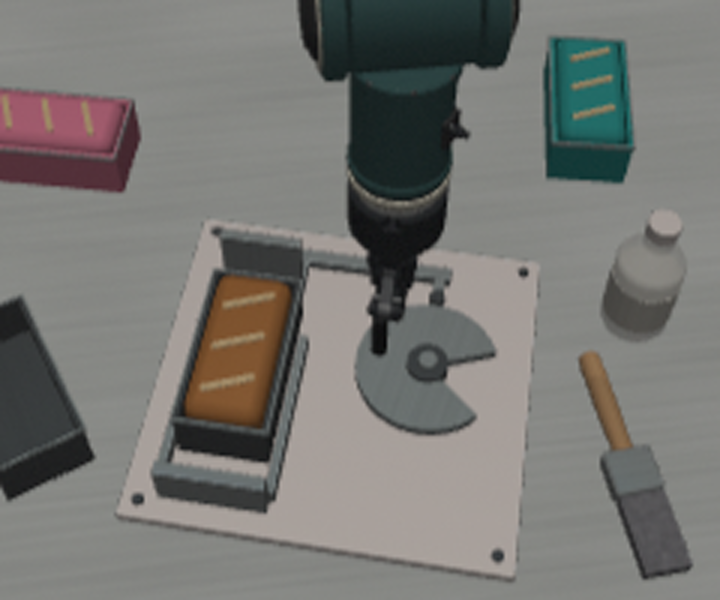

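The cam has turned: its notch now faces the clamp's left, and the pin at (379,335) stands just ahead of the fingertips. Nothing else has moved, so I'll carry on.

Emit:
play_rows --commands '[[[-0.0106, 0.0084, 0.006, 0, 0, 0, 1], [-0.0172, 0.023, 0.006, 0, 0, 0, 1], [-0.0213, 0.0373, 0.006, 0, 0, 0, 1], [-0.0236, 0.0509, 0.006, 0, 0, 0, 1], [-0.0217, 0.0673, 0.006, 0, 0, 0, 1], [-0.0128, 0.0858, 0.006, 0, 0, 0, 1], [-0.0003, 0.1013, 0.006, 0, 0, 0, 1], [-0.0003, 0.1013, 0.006, 0, 0, 0, 1]]]'

```text
time: 3.85
tool_pos: [0.6614, 0.0033, 0.069]
tcp_rot: [2.512, 1.885, 0.001]
wrist_force: [-0.3, -1.1, -0.3]
width: 0.002
grip_force: 0.3
```

Run:
```python
from h import *
plan([fing(p)+[.072] for p in (5.85,6.05,6.2,6.28)])
```

```text
t 3.85 clamp tcp 0.0106 0.0489 0.069 F [-0.3 -1.1 -0.3] q [-0.03  0.4   1.79 -0.    0.95  0.25] w 0.0023636411328863843
[-0.0006, 0.0017, -0.005, 0.0004, -0.0, -0.0001]
[0.0133, 0.0132, -0.005, 0.0004, -0.0, -0.0001]
[0.0241, 0.0195, -0.005, 0.0004, -0.0, -0.0001]
[0.0299, 0.0222, -0.005, 0.0004, -0.0, -0.0001]
```

Emit:
play_rows --commands '[[[0.007, 0.007, -0.005, 0, 0, 0, 1], [0.0133, 0.0132, -0.005, 0, 0, 0, 1], [0.019, 0.0165, -0.005, 0, 0, 0, 1], [0.0241, 0.0195, -0.005, 0, 0, 0, 1], [0.0241, 0.0195, -0.005, 0, 0, 0, 1], [0.0241, 0.0195, -0.005, 0, 0, 0, 1]]]'

```text
time: 4.45
tool_pos: [0.6759, 0.0143, 0.0729]
tcp_rot: [2.512, 1.884, 0.003]
wrist_force: [0.1, 0.4, -0.3]
width: 0.002
grip_force: 0.1
```

Run:
```python
from h import *
plan([fing(6.28)+[.072]])
for n in('top','scene'):
    im=bot.read_camera(n); cv2.imwrite(f'pics/{n}2.png',im)
a=cv2.imread('pics/top2.png')[95:225,240:390];b=cv2.imread('pics/scene2.png')[195:325,235:385]
cv2.imwrite('pics/c2.png',cv2.resize(np.vstack([a,b])if 0 else np.hstack([a,b]),None,fx=2.6,fy=2.6,interpolation=cv2.INTER_CUBIC))
```

```text
t 4.45 clamp tcp 0.0215 0.0635 0.0729 F [ 0.1  0.4 -0.3] q [-0.02  0.42  1.75  0.    0.96  0.27] w 0.0020245655075352776
[0.0055, 0.0041, 0.0015, 0.0007, -0.0004, -0.0001]
```

View pics/c2.png

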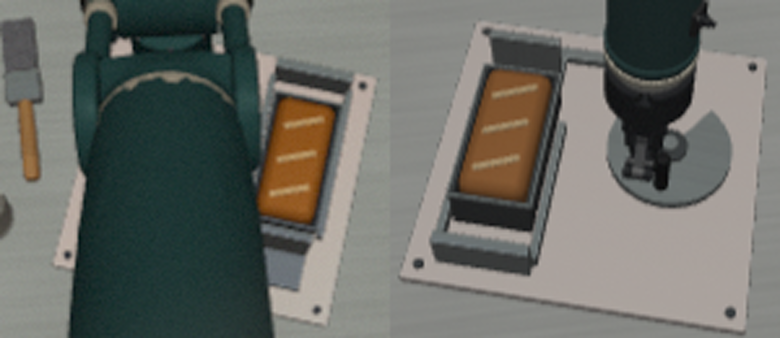

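In the scene half, the pin runs from its top near (659,165) to its base near (661,186), left of the fingers. I'll compare that with projections.

Run:
```python
from h import *
a=np.load('a.npy')
for th in (5.8,6.,6.1,6.2,6.28,6.4):
    p=[[*circ(th),z] for z in(.026,.079)]
    print(th,((proj('scene',W(p,a))-[235,195])*2.6+[390,0]).round(1).tolist())
```

```text
5.8 [[641.7, 177.2], [643.7, 149.1]]
6.0 [[649.6, 181.4], [652.0, 153.3]]
6.1 [[653.9, 182.9], [656.4, 154.9]]
6.2 [[658.3, 184.1], [661.0, 156.1]]
6.28 [[661.9, 184.8], [664.8, 156.8]]
6.4 [[667.3, 185.3], [670.5, 157.3]]
```

Run:
```python
from h import *
plan([[.018,.043,.073],[.018,.043,.2],[-.135,-.07,.2],[-.135,-.07,.08]])
```

```text
t 4.55 clamp tcp 0.0214 0.0634 0.073 F [ 0.8 -0.3 -0.3] q [-0.02  0.42  1.75  0.    0.96  0.27] w 0.003989941221157029
[-0.034, -0.0056, -0.0, 0.0006, -0.0003, -0.0002]
[-0.0338, -0.0052, -0.2117, 0.0006, -0.0003, -0.0002]
[-0.2223, -0.2601, -0.2124, 0.0006, -0.0003, -0.0002]
[-0.2225, -0.2605, -0.0124, 0.0006, -0.0003, -0.0002]
```

Emit:
play_rows --commands '[[[-0.02, -0.003, 0, 0, 0, 0, 1], [-0.034, -0.005, 0, 0, 0, 0, 1], [-0.034, -0.005, -0.08, 0, 0, 0, 1], [-0.034, -0.005, -0.15, 0, 0, 0, 1], [-0.034, -0.005, -0.21, 0, 0, 0, 1], [-0.09, -0.08, -0.21, 0, 0, 0, 1], [-0.15, -0.15, -0.21, 0, 0, 0, 1], [-0.2, -0.22, -0.21, 0, 0, 0, 1]]]'

```text
time: 5.35
tool_pos: [0.5253, -0.0611, 0.1987]
tcp_rot: [2.512, 1.884, 0.001]
wrist_force: [0.4, -1.8, 0.4]
width: -0.004
grip_force: 0.0
```

Run:
```python
from h import *
plan([[-.145,-.07,.2],[-.145,-.07,.08]])
im=bot.read_camera('scene'); cv2.imwrite('pics/s3.png',cv2.resize(im[195:325,235:410],None,fx=4.5,fy=4.5,interpolation=cv2.INTER_CUBIC))
a=np.load('a.npy')
for th in (6.1,6.2,6.28,6.4):
    p=[[*circ(th),z] for z in(.026,.079)]
    print(th,((proj('scene',W(p,a))-[235,195]+.4)*4.5).round(1).tolist())
```

```text
t 5.35 clamp tcp -0.1021 -0.051 0.1987 F [ 0.4 -1.8  0.4] q [-0.16  0.03  1.98 -0.    1.13  0.12] w -0.003925088174678341
[-0.0317, -0.0715, -0.0022, 0.0004, 0.0001, -0.0002]
[-0.0317, -0.0718, 0.1978, 0.0004, 0.0001, -0.0002]
6.1 [[458.5, 318.4], [462.9, 269.9]]
6.2 [[466.1, 320.4], [470.9, 272.0]]
6.28 [[472.3, 321.6], [477.4, 273.1]]
6.4 [[481.8, 322.5], [487.3, 274.0]]
```

View pics/s3.png

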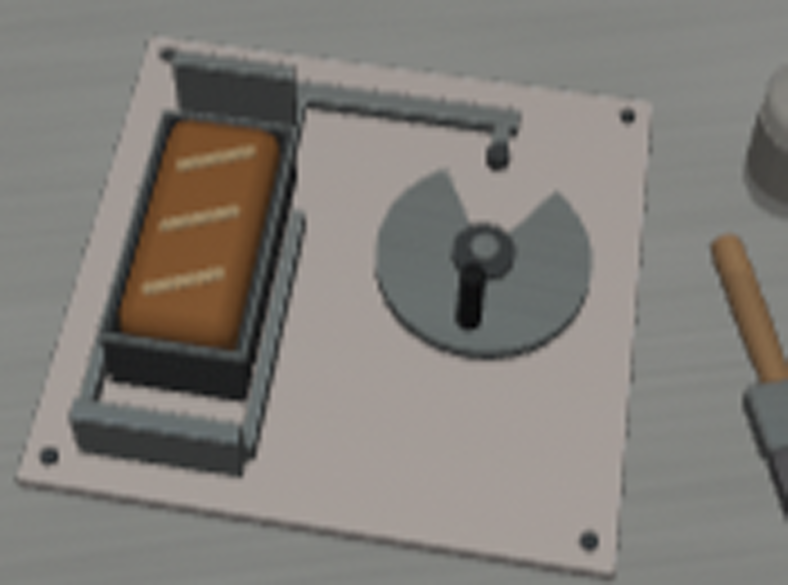

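The notch now opens onto the nose at (498,155). The pin runs from (469,321) to (473,273), which gives a cam angle of about 6.23 rad. The slide is still fully back, so I'll go behind the push plate.

Emit:
play_rows --commands '[[[-0.032, -0.072, 0, 0, 0, 0, 1], [-0.032, -0.072, 0, 0, 0, 0, 1], [-0.032, -0.072, 0.07, 0, 0, 0, 1], [-0.032, -0.072, 0.14, 0, 0, 0, 1], [-0.032, -0.072, 0.198, 0, 0, 0, 1], [-0.032, -0.072, 0.198, 0, 0, 0, 1], [-0.032, -0.072, 0.198, 0, 0, 0, 1]]]'

```text
time: 6.1
tool_pos: [0.48, -0.0664, 0.0796]
tcp_rot: [-2.513, -1.884, 0.001]
wrist_force: [-0.2, -0.4, -0.0]
width: -0.001
grip_force: 0.0
```

Run:
```python
from h import *
plan([[x,-.07,.08] for x in(-.105,-.09,-.075,-.065,-.06,-.055)])
```

```text
t 6.1 clamp tcp -0.1441 -0.0687 0.0796 F [-0.2 -0.4 -0. ] q [-0.19  0.09  2.16  0.    0.89  0.1 ] w -0.0012597875736499722
[-0.0021, 0.0651, -0.0007, -0.0003, 0.0, -0.0003]
[-0.002, 0.0901, -0.0007, -0.0003, 0.0, -0.0003]
[-0.002, 0.1151, -0.0007, -0.0003, 0.0, -0.0003]
[-0.002, 0.1318, -0.0007, -0.0003, 0.0, -0.0003]
[-0.002, 0.1401, -0.0007, -0.0003, 0.0, -0.0003]
[-0.002, 0.1484, -0.0008, -0.0003, 0.0, -0.0003]
```

Emit:
play_rows --commands '[[[-0.002, 0.04, 0, 0, 0, 0, 1], [-0.002, 0.065, 0, 0, 0, 0, 1], [-0.002, 0.075, 0, 0, 0, 0, 1], [-0.002, 0.085, 0, 0, 0, 0, 1], [-0.002, 0.095, 0, 0, 0, 0, 1], [-0.002, 0.105, 0, 0, 0, 0, 1], [-0.002, 0.115, 0, 0, 0, 0, 1], [-0.002, 0.12, 0, 0, 0, 0, 1]]]'

```text
time: 6.9
tool_pos: [0.549, -0.0875, 0.082]
tcp_rot: [2.513, 1.885, 0.0]
wrist_force: [-7.8, 1.3, 12.1]
width: 0.003
grip_force: 7.3
```

Run:
```python
from h import *
plan([[x,-.07,.08] for x in(-.065,-.06,-.055)])
```

```text
t 6.9 clamp tcp -0.0719 -0.0697 0.082 F [-7.8  1.3 12.1] q [-0.2   0.21  2.02 -0.    0.91  0.08] w 0.0030726267618372623
[-0.0005, 0.0115, 0.0034, 0.0001, -0.0, -0.0001]
[-0.0005, 0.0198, 0.0034, 0.0001, -0.0, -0.0001]
[-0.0004, 0.0281, 0.0034, 0.0001, -0.0, -0.0001]
```

Emit:
play_rows --commands '[[[0, 0.004, 0, 0, 0, 0, 1], [0, 0.008, 0, 0, 0, 0, 1], [0, 0.012, 0, 0, 0, 0, 1], [0, 0.015, 0, 0, 0, 0, 1], [0, 0.018, 0, 0, 0, 0, 1], [0, 0.018, 0, 0, 0, 0, 1]]]'

```text
time: 7.5
tool_pos: [0.5594, -0.0906, 0.082]
tcp_rot: [2.513, 1.884, 0.001]
wrist_force: [-4.7, 0.7, 9.3]
width: 0.004
grip_force: 5.7
```

Run:
```python
from h import *
plan([[x,-.07,.08] for x in(-.06,-.055)])
im=bot.read_camera('scene'); cv2.imwrite('pics/s4.png',cv2.resize(im[195:325,235:410],None,fx=4.5,fy=4.5,interpolation=cv2.INTER_CUBIC))
```

```text
t 7.5 clamp tcp -0.061 -0.0698 0.082 F [-4.7  0.7  9.3] q [-0.2   0.23  1.99 -0.    0.92  0.08] w 0.0036580854422083356
[-0.0003, 0.0017, 0.0034, 0.0003, 0.0, -0.0001]
[-0.0003, 0.01, 0.0034, 0.0003, 0.0, -0.0001]
```

View pics/s4.png

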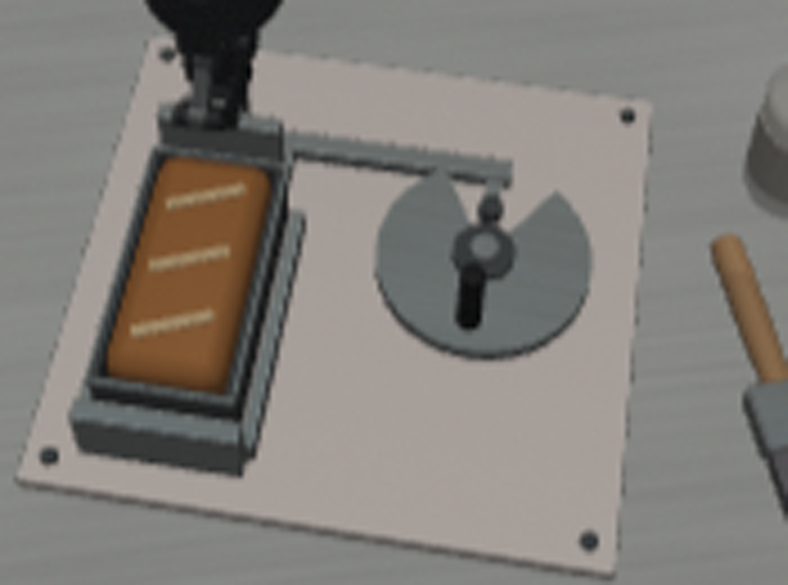

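The nose is nearly at the hub (490,208), and the tin is close to the end stop. I'll push on until the force shows the slide's stop.

Emit:
play_rows --commands '[[[0, 0.004, 0, 0, 0, 0, 1], [0, 0.007, 0, 0, 0, 0, 1], [0, 0.01, 0, 0, 0, 0, 1], [0, 0.01, 0, 0, 0, 0, 1], [0, 0.01, 0, 0, 0, 0, 1]]]'

```text
time: 8.05
tool_pos: [0.5635, -0.0918, 0.0821]
tcp_rot: [-2.512, -1.884, 0.003]
wrist_force: [-11.5, 2.0, 13.6]
width: 0.0
grip_force: 8.7
```

Run:
```python
from h import *
plan([[x,-.07,.08] for x in(-.055,-.05)])
```

```text
t 8.05 clamp tcp -0.0568 -0.0698 0.0821 F [-11.5   2.   13.6] q [-0.21  0.24  1.98 -0.    0.92  0.08] w 0.00044852721419325487
[-0.0003, 0.003, 0.0034, -0.0009, 0.0001, -0.0001]
[-0.0003, 0.0113, 0.0034, -0.0009, 0.0001, -0.0001]
```

Emit:
play_rows --commands '[[[0, 0.003, 0, 0, 0, 0, 1], [0, 0.006, 0, 0, 0, 0, 1], [0, 0.008, 0, 0, 0, 0, 1], [0, 0.008, 0, 0, 0, 0, 1]]]'

```text
time: 8.45
tool_pos: [0.5636, -0.0919, 0.082]
tcp_rot: [-2.505, -1.879, 0.013]
wrist_force: [-25.9, 5.8, 27.9]
width: 0.001
grip_force: 16.6
```

Run:
```python
from h import *
plan([[-.1,-.07,.082],[-.1,-.07,.2]])
```

```text
t 8.45 clamp tcp -0.0567 -0.0698 0.082 F [-25.9   5.8  27.9] q [-0.21  0.25  1.97  0.    0.93  0.08] w 0.001289965851172265
[-0.0003, -0.0722, 0.001, -0.0042, 0.0002, -0.0001]
[-0.0004, -0.0748, -0.1956, -0.0042, 0.0002, -0.0001]
```

The force rises with no further travel, so the slide is at its stop. I'll retreat.

Emit:
play_rows --commands '[[[0, -0.03, 0, 0, 0, 0, 1], [0, -0.09, 0, 0, 0, 0, 1], [0, -0.09, 0, 0, 0, 0, 1], [0, -0.09, -0.08, 0, 0, 0, 1], [0, -0.12, -0.15, 0, 0, 0, 1], [0, -0.17, -0.2, 0, 0, 0, 1], [0, -0.17, -0.2, 0, 0, 0, 1], [0, -0.17, -0.2, 0, 0, 0, 1]]]'

```text
time: 9.25
tool_pos: [0.4727, -0.0651, 0.2014]
tcp_rot: [2.51, 1.883, 0.005]
wrist_force: [-1.0, 0.3, 0.0]
width: -0.004
grip_force: 0.0
```

Run:
```python
from h import *
plan([])
im=bot.read_camera('scene'); cv2.imwrite('pics/s5.png',cv2.resize(im[195:325,235:410],None,fx=4.5,fy=4.5,interpolation=cv2.INTER_CUBIC))
a=np.load('a.npy')
print(((proj('scene',W([[-.044,-.035,.095],[-.044,-.105,.095],[.117,-.108,.064],[.117,-.032,.064],[.1185,-.105,.056],[.1185,-.035,.056]],a))-[235,195]+.4)*4.5).round().tolist())
```

```text
t 9.25 clamp tcp -0.1514 -0.0696 0.2014 F [-1.   0.3  0. ] q [-0.19 -0.08  2.08 -0.    1.13  0.09] w -0.003601040529228058
[[279.0, 123.0], [157.0, 107.0], [85.0, 390.0], [228.0, 412.0], [91.0, 400.0], [223.0, 420.0]]
```

View pics/s5.png

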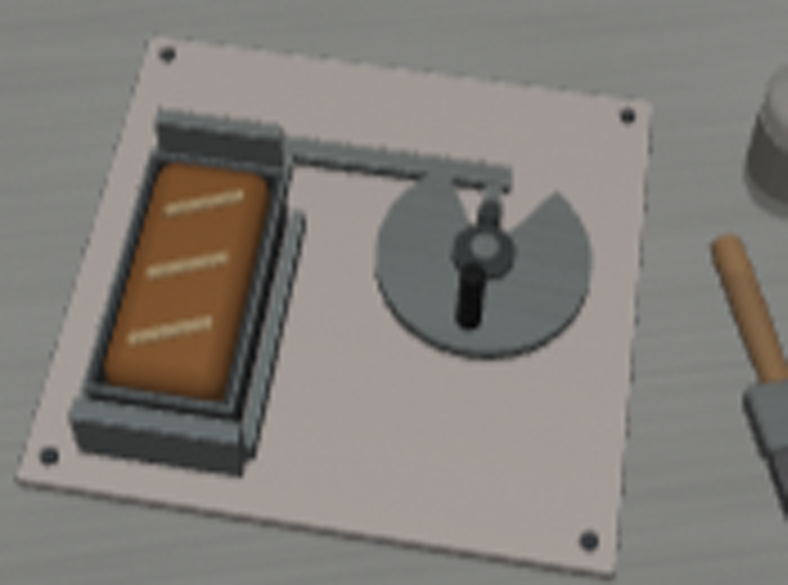

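The push plate's rear top edge is at (157,108) to (280,125), which matches the predicted home position. The tin's front edge is at (87,393), right at the end stop, and the nose is seated in the notch. The arm is clear, so I'll hand in.

```bash
python3 -c "
from workcell import bot
print(bot.finish_job())"
```

```text
the job is handed in; nothing more can be done
None
```

I turned the cam's notch to face the nose (about 6.23 rad), pushed the slide home to its stop, left the loaf tin standing at the end stop with the arm clear, and handed the job in at about 9.3 s; no verdict came back.

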